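# Open the bench snap press and hold its arm up

### The arm

A 7-joint arm with a two-finger parallel gripper is mounted at the origin on the work surface. World frame = base frame: x ahead of the robot, y to its left, z up, the work surface at z = 0. Lengths are in m, angles in rad, forces in N, time in s.
With the tool pointing down it reaches from about 0.425 to 0.875 m from the base axis. Payload 4.7 kg.
Tool frame: the origin (TCP) lies between the finger pads; the fingertips stand r.tcp_to_tips ahead of it and the grasp point (between the pads) lies 11 mm behind it (r.tcp_to_tips is the distance from the TCP to the fingertips, in m); z points along the fingers, y is the line along which they close (so a half turn about z gives the same grasp; the last joint's range is limited). The gripper opens to 85 mm and grips with 20 to 120 N. Pads are 22 mm wide; open, the fingers measure 114 mm over their backs; the gripper's body (76 mm by 85 mm) begins 54 mm behind the grasp point. The pads swing forward as they close: fully open they stand 13 mm farther back than shut.
Start: joints at [-1.137, 0.321, -0.07, 1.45, 0.023, 1.371, -0.057], TCP at [0.265, 0.594, 0.205] pointing down, gripper open.
Joint ranges: [-2.86, 2.86], [-0.3, 2.09], [-1.38, 1.24], [0.06, 2.45], [-1.56, 4.7], [0.09, 2.05], [-2.69, 2.69]. Speed limits (rad/s): [2.57, 2.57, 3.14, 3.14, 3.14, 3.14, 3.14].

### API

Orientations are given as a rotation vector (axis times angle).
In Python, from station import r gives the robot as it stands. Calls block until the motion is done:
- r.movep(position, orientation): joint-space move of the TCP to a pose.
- r.move_linear(position, speed=0.15, attitude=None, f_stop=None): straight line of the TCP; attitude=None keeps the orientation; speed is the mean speed in m/s. With f_stop (N) it stops when the force on the tool has changed by that much, and returns True; else False.
- r.move_j(angles): joint-space move.
- r.gripper_to(opening): finger opening in m; the grip force is fixed at half the most; returns when the fingers have stopped.
- r.dwell(seconds).
- r.inverse_kinematics(position, orientation): joint angles nearest the present ones, or None.
- r.camera(name): name is "side" or "top" or "wrist"; returns the picture (480x640x3 uint8, red, green, blue); there is no depth.
- r.calibration(name): a dict with "fx", "fy", "cx", "cy" (pixels), "R" (3x3) and "t" (3): a world point X has camera coordinates R X + t; the wrist camera has in their place "T_tool_cam" (4x4, takes a point from camera to tool coordinates, whose origin is the TCP and whose axes are the flange's). Camera axes: x right, y down, z forward; pixel columns grow to the right and rows downward; lengths in m; the calibration is good to about 2 mm. A picture is of the moment at which its call begins: read the wrist's pose just before it. calibration takes no time and is no camera call.
A pose or a line that the arm cannot do raises r.MotionError and nothing moves.
- r.close_job(): hands the job in; it is judged then, once.
Readings, each from a call of its own:
- r.get_time_s(): time.
- r.get_joints(): joint angles.
- r.get_qvel(): joint speeds.
- r.get_joint_efforts(): joint torques, N m.
- r.get_ee_pos(): TCP position.
- r.get_eef_rot(): TCP orientation.
- r.get_wrist_force(): force on the tool from outside, world axes, zero at the start.
- r.get_torque(): the same for the moment, N m.
- r.get_finger_gap(): finger opening in m.
- r.get_finger_force(): force on a finger pad.
Only numpy, scipy, OpenCV 4.12 (cv2) and the standard library are available. Lean on these libraries where they do the work, as an engineer would, in place of code of your own. Each camera call takes 0.05 s, during which the arm holds its last target. There are 200 camera calls.

### The job

The snap press on the marble slab has to be opened so that its die can be changed. Swing the arrest lever that lies across the press arm all the way off it, then pull the spring latch tab at the end of the arm sideways, away from the arm, and with the latch drawn lift the arm until its cup is about 7 cm above the ball. Finish there: the program ends with the gripper still holding the arm up, still and in the air, and with the other things on the slab and the table left where they were.

Things in the scene. Friction and masses are not known exactly. Their poses are not given: they have to be found in the camera images.
- press: Bench snap press on a marble slab, fixed. Origin on the table under the ball stud, z up. The arm runs from above the origin along +y to its hinge at y=220 mm; the latch tab is on the -x (robot's) side; yaw within 0.35 rad. Slab x -140..160, y -130..290, top z=20 mm; base plate x -60..60, y -50..260, top z=32; two hinge cheeks x -25..25, y 200..240, up to z=126 mm.
- press_arm: Grey hinged arm, bar 28 mm wide (x), 20 tall, with a steel cup (44 mm across) under its free end, about 0.6 kg. Origin on the hinge axis at press (0,220,108) mm; axes parallel to the press's when down; reaches y=-240, top z=10 mm. The free end rises as it turns about its -x, up to 0.7 rad. Locked, it has about 0.02 rad of play; free, it falls shut when let go.
- beam_hinge (a point): Point on the arm's hinge axis, at press (0, 220, 108) mm; axes those of the press.
- cup (a point): Centre of the cup under the arm's free end, 220 mm from the hinge axis; coincides with ball when the arm is down.
- ball (a point): Centre of the fixed steel ball (26 mm across) on the stud, at press (0, 0, 85) mm; axes those of the press. Hidden in the cup when the arm is down. The stud has a collar below the ball, under which the latch bolt hooks.
- latch (a joint): Travel of the spring latch, m: 0 = home (bolt under the stud's collar, arm locked) to 0.014 = fully drawn along the arm's -x, straight away from its flank. Bolt clear of the collar from about 0.007. Spring 3 N at home, 6.5 N fully drawn; springs back when let go. It rides on the arm, so the arm can be lifted by its tab.
- latch_grip (a point): Grip point of the latch tab, an upright steel plate 8 mm thick (arm x), 24 mm wide (arm y), its top 20 mm above this point; a guide rod joins it to the arm 32 to 42 mm below this point. At home at press (-56,0,142) mm, 42 mm out from the arm's flank, 24 mm above the arm's top. Axes those of the arm.
- arrest (a joint): Angle of the arrest lever, rad: 0 to 0.25 at the start = across the top of the arm, blocking it; grows as it swings clockwise from above, its peg going towards the press's +y (hinge end); 1.6 = end stop, parallel to the arm. Clear of the arm from about 1.3. Stays where it is left (friction about 0.06 N m).
- arrest_grip (a point): Grip point on the arrest lever's upright round steel peg (14 mm diameter, standing from 28 mm below to 18 mm above this point), 80 mm from the lever's pivot axis. The lever's bar, 16 mm wide and 8 mm thick, lies under the peg, its top 28 mm below this point. Lever's -x points from the pivot to the peg.
- arrest_pivot (a point): Pivot of the arrest lever, axis vertical, at press (45, 90, 124) mm, on a grey post 20 mm in diameter.
- jar: Bystander: small glass jar, 44 mm across, 50 mm tall, on the slab; origin under its centre.
- punch: Bystander: upright brass setting punch, foot 32 mm across, 55 mm tall, on the slab; origin under its centre.
- tin: Bystander: round flat aluminium tin, 52 mm across, 32 mm tall, on the slab; origin under its centre.
- dring: Bystander: steel ring 34 mm across, 5 mm thick, lying on the slab; origin under its centre.
- weight: Bystander: dark steel block 50 x 70 x 30 mm with a knob (50 mm tall in all), on the slab; origin under its centre.
- mallet: Bystander: mallet with a white head (64 mm across, 85 mm long) and a 160 mm wooden handle along its -x, lying on the table to the robot's left; origin under the head.
- dye: Bystander: closed amber bottle, 60 mm across, 110 mm tall, on the table to the robot's right; origin under its centre.

How it is judged:
By the outcome, as a careful person would: the job done as asked, in the order asked, and still so for the second after the job is handed in, while the arm keeps its last pose, push and grip.
It also fails if it takes over 45 s, if anything falls off the work surface, if the arm or the gripper's body presses on something with over 40 N, if the wrist force passes 120 N, or if a joint passes its speed limit or range.

## Working session

There is one attempt and no reset: what is moved stays moved. The work goes in short steps, each a Python script; the robot and the scene stay as the last script left them, time stands still between calls to the robot, and variables do not carry over. Pictures are saved under pics/ and viewed, at most 10 in all, crops included, and the job is handed in when it is done.

```bash
ls; mkdir -p pics
python3 - <<'E'
from station import r
import cv2,numpy as np
for n in("side","top"):
    cv2.imwrite(f"pics/{n}0.png",r.camera(n)[:,:,::-1])
    c=r.calibration(n);print(n,c['fx'],c['fy'],c['cx'],c['cy'],np.round(c['R'],3).tolist(),np.round(c['t'],3))
print(r.get_eef_rot(),r.tcp_to_tips,r.get_time_s(),r.calibration("wrist"))
E
```

```text
pics
side 548.5905881685098 548.5905881685098 321.6363027284818 238.18588522142974 [[0.969, -0.247, -0.013], [-0.172, -0.636, -0.752], [0.177, 0.731, -0.659]] [-0.562  0.152  1.214]
top 441.11131700577613 441.11131700577613 321.33558101153557 240.39342011832747 [[-0.013, -1.0, -0.014], [-0.998, 0.014, -0.069], [0.069, 0.013, -0.998]] [0.004 0.578 1.04 ]
[-6.54564004e-01 -3.07236669e+00  2.58936003e-03] 0.008 0.1 {'fx': 390.6610646133667, 'fy': 390.6610646133667, 'cx': 322.385022568816, 'cy': 230.66672496143465, 'T_tool_cam': array([[-4.20154964e-04, -9.54224807e-01, -2.99090023e-01,
         7.64365609e-02],
       [ 9.99999686e-01, -6.01825345e-04,  5.15302514e-04,
        -4.44846583e-04],
       [-6.71714399e-04, -2.99089713e-01,  9.54224760e-01,
        -1.70101313e-01],
       [ 0.00000000e+00,  0.00000000e+00,  0.00000000e+00,
         1.00000000e+00]])}
```

View pics/side0.png

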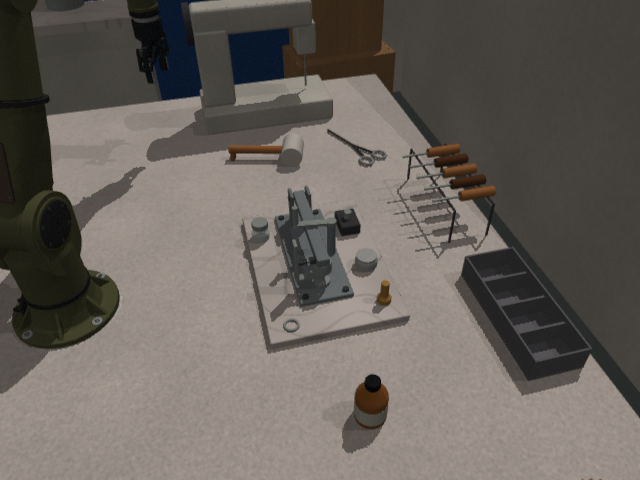

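View pics/top0.png

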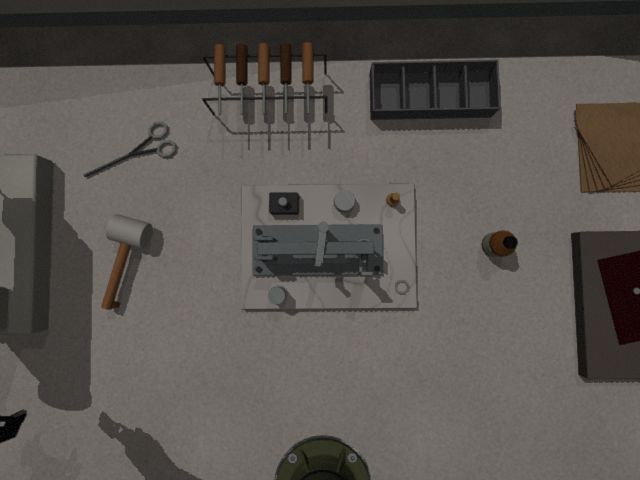

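The side view shows the press at about (310,250), with its hinge end at the far side. In the top view the slab runs (243,184) to (416,309), the arm lies along row ~247, the lever runs (323,226) to (320,262), and the latch tab is near (365,255). Next I'll get a coarse press pose from the slab corners and take two wrist views.

```bash
cat > h.py <<'E'
from station import r
import cv2,numpy as np
from scipy.spatial.transform import Rotation as Ro
def cam(n):
    c=r.calibration(n);K=np.array([[c['fx'],0,c['cx']],[0,c['fy'],c['cy']],[0,0,1]])
    if n=="wrist":
        T=np.eye(4);T[:3,:3]=Ro.from_rotvec(r.get_eef_rot()).as_matrix();T[:3,3]=r.get_ee_pos()
        W=np.linalg.inv(T@c['T_tool_cam']);return K,W[:3,:3],W[:3,3]
    return K,np.array(c['R']),np.array(c['t'])
def ray(C,uv):
    K,R,t=C;d=R.T@np.linalg.inv(K)@np.array([uv[0],uv[1],1.]);return -R.T@t,d/np.linalg.norm(d)
def onplane(C,uv,z):
    o,d=ray(C,uv);return o+d*(z-o[2])/d[2]
def tri(obs):
    A=np.zeros((3,3));b=np.zeros(3)
    for C,uv in obs:
        o,d=ray(C,uv);P=np.eye(3)-np.outer(d,d);A+=P;b+=P@o
    X=np.linalg.solve(A,b)
    return X,[float(np.linalg.norm((np.eye(3)-np.outer(ray(C,u)[1],ray(C,u)[1]))@(X-ray(C,u)[0]))) for C,u in obs]
def proj(C,X):
    K,R,t=C;p=K@(R@X+t);return p[:2]/p[2]
def down(yaw,tilt=0.,pyaw=0.):
    """tool down; yaw=0: tool x=-X,y=+Y; yaw rotates about world z (ccw); tilt about press -x"""
    B=Ro.from_matrix(np.array([[-1,0,0],[0,1,0],[0,0,-1.]]).T)
    ax=np.array([np.cos(pyaw),np.sin(pyaw),0])
    return (Ro.from_rotvec(-tilt*ax)*Ro.from_euler('z',yaw)*B)
E
python3 - <<'E'
from h import *
C=cam("top");im=r.camera("top")
hsv=cv2.cvtColor(im,cv2.COLOR_RGB2HSV)
# slab corners from lines: edges of bright slab vs table, base plate by dark bluish
g=cv2.cvtColor(im,cv2.COLOR_RGB2GRAY)
b=(im[:,:,2].astype(int)-im[:,:,0]) 
m=((b>2)&(g<130)).astype(np.uint8)*255
m[:180]=0;m[312:]=0;m[:,:240]=0;m[:,420:]=0
m=cv2.morphologyEx(m,cv2.MORPH_OPEN,np.ones((5,5)))
cs,_=cv2.findContours(m,0,2);c=max(cs,key=cv2.contourArea);rc=cv2.minAreaRect(c);print(rc)
for p in cv2.boxPoints(rc): print(p,np.round(onplane(C,p,.032),3))
for p in [(243,184),(414,184),(416,309),(242,309)]: print(np.round(onplane(C,p,.02),3))
q0=r.get_joints()
for x,y,yaw in((.45,.0,0),(.45,.1,0)):
    r.movep([x,y,.33],down(yaw).as_rotvec());r.dwell(.3)
    Cw=cam("wrist");im=r.camera("wrist");k=f"w{int(y*100)}"
    cv2.imwrite(f"pics/{k}.png",im[:,:,::-1]);np.savez(f"{k}.npz",K=Cw[0],R=Cw[1],t=Cw[2]);print(r.get_ee_pos(),r.get_time_s(),r.get_wrist_force())
E
```

```text
((297.0, 243.5), (5.0, 4.0), 90.0)
[295. 241.] [0.577 0.058 0.032]
[299. 241.] [0.577 0.049 0.032]
[299. 246.] [0.565 0.049 0.032]
[295. 246.] [0.565 0.058 0.032]
[0.718 0.184 0.02 ]
[ 0.711 -0.23   0.02 ]
[ 0.412 -0.227  0.02 ]
[0.417 0.187 0.02 ]
[4.50036485e-01 2.48380158e-04 3.29917448e-01] 2.7667 [ 0.07179486  0.00957124 -0.26196289]
[0.45017481 0.09914827 0.33017976] 3.6 [ 0.43682076  0.39359516 -0.31961106]
```

View pics/w0.png

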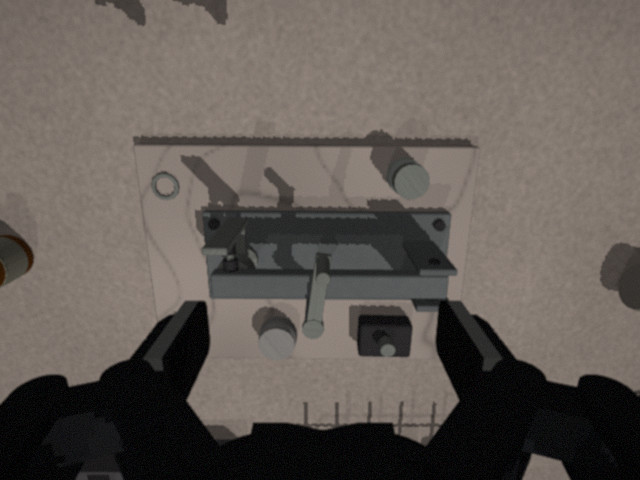

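View pics/w10.png

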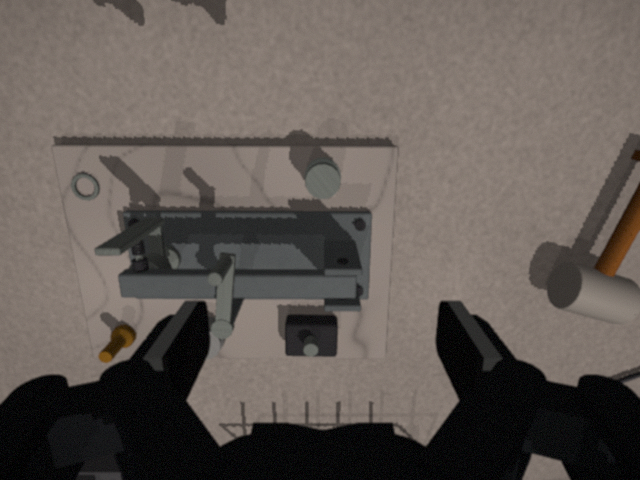

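w0: peg top near (322,265), lever pivot (313,328), latch tab ~(225,247). w10: peg top ~(215,278), pivot (221,328), tab ~(130,238). I'll enlarge both views to pick the points precisely.

Run:
```python
import cv2,numpy as np
a=cv2.imread("pics/w0.png")[200:345,190:460];b=cv2.imread("pics/w10.png")[200:345,90:380]
f=lambda i:cv2.convertScaleAbs(cv2.resize(i,None,fx=2.0,fy=2.0,interpolation=cv2.INTER_CUBIC),alpha=2)
A,B=f(a),f(b)
w=max(A.shape[1],B.shape[1]);A=cv2.copyMakeBorder(A,0,0,0,w-A.shape[1],0)
cv2.imwrite("pics/c1.png",np.vstack([A,B]))
```

```text
(no output)
```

View pics/c1.png

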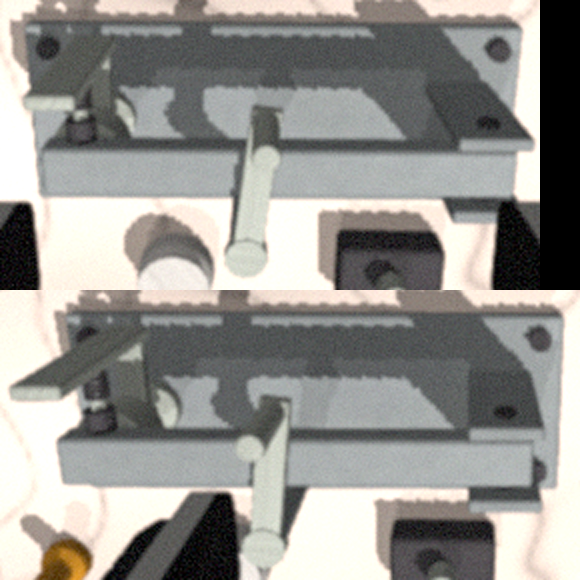

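w0 (full-frame pixels): peg top (323,278.5), pivot cap (313,327.5), tab top face (215,251). w10: peg top (214.5,279), pivot cap (222,328), tab top (105.5,251). The arm's top-face edges are also clear in both views.

Run:
```python
from h import *
L=lambda k:(lambda d:(d['K'],d['R'],d['t']))(np.load(k+'.npz'))
A,B=L('w0'),L('w10')
for n,a,b in(("peg",(323,278.5),(214.5,279)),("pivot",(313,327.5),(222,328)),("tab",(215,251),(105.5,251))):
    X,e=tri([(A,a),(B,b)]);print(n,np.round(X,4),np.round(e,4))
# arm top edges: subpixel by vertical gradient, far (+X) and near (-X) edges
for n,C,us in(("w0",A,(235,420)),("w10",B,(155,330))):
    g=cv2.GaussianBlur(cv2.imread(f"pics/{n}.png",0),(3,3),0).astype(float)
    near,far=[],[]
    for u in range(us[0],us[1],4):
        c=g[:,u];d=np.diff(c)
        near.append((u,266+np.argmax(d[266:282])+.5));far.append((u,290+np.argmax(d[290:306])+.5))
    for nm,pts in(("near",near),("far",far)):
        P=np.array([onplane(C,p,.118)[:2] for p in pts]);
        k=np.polyfit(P[:,1],P[:,0],1);res=P[:,0]-np.polyval(k,P[:,1]);ok=abs(res)<.003;
        for _ in range(4):
            k=np.polyfit(P[ok,1],P[ok,0],1);ok=abs(P[:,0]-np.polyval(k,P[:,1]))<.0015
        print(n,nm,ok.sum(),len(ok),"x=%.4f + %.4f y"%(k[1],k[0]),"yaw",-k[0])
```

```text
peg [0.5213 0.0006 0.1747] [0.0003 0.0003]
pivot [ 0.5999 -0.0101  0.1286] [0.0004 0.0004]
tab [ 0.4959 -0.0965  0.1702] [0.0001 0.0001]
w0 near 43 47 x=0.5428 + 0.0105 y yaw -0.010520434771117292
w0 far 43 47 x=0.5709 + 0.0099 y yaw -0.009888706719324238
w10 near 37 44 x=0.5428 + 0.0089 y yaw -0.008893632844653953
w10 far 37 44 x=0.5704 + 0.0085 y yaw -0.008455356491050992
```

Checks: the arm is 28 mm wide, the peg-to-pivot distance is 79 mm, and the lever angle is about 0.13. The heights also fit, apart from the tab, which reads 8 mm high and which I'll remeasure from close by. Now I'll swing the lever.

Run:
```python
from h import *
piv=np.array([.6005,-.0101]);peg=np.array([.5213,.0006])
rad=np.linalg.norm(peg-piv);a0=np.arctan2(peg[1]-piv[1],piv[0]-peg[0]);Z=.147
def pose(a,z): return np.array([piv[0]-rad*np.cos(a),piv[1]+rad*np.sin(a),z]),down(-a).as_rotvec()
for a in np.linspace(a0,1.55,4):
    q=r.inverse_kinematics(*pose(a,Z));print(None if q is None else np.round(q,2))
r.movep(*pose(a0,.25));r.move_linear(pose(a0,Z)[0],speed=.12,f_stop=8)
print(r.get_ee_pos(),r.get_wrist_force())
r.gripper_to(.0);print("gap",r.get_finger_gap(),r.get_finger_force(),r.get_wrist_force(),r.get_time_s())
if .011<r.get_finger_gap()<.018:
    for a in np.linspace(a0,1.56,9)[1:]:
        p,o=pose(a,Z);s=r.move_linear(p,speed=.06,attitude=o,f_stop=25)
        print(round(a,2),s,np.round(r.get_wrist_force(),1),np.round(r.get_ee_pos(),4))
        if s:break
print(r.get_time_s())
```

```text
[-0.59  0.09  0.57  1.86 -0.05  1.21  1.43]
[-0.58  0.12  0.5   1.83 -0.06  1.21  0.9 ]
[-0.57  0.19  0.46  1.76 -0.09  1.22  0.41]
[-0.57  0.27  0.48  1.67 -0.13  1.24 -0.03]
[0.52197583 0.00075169 0.14786059] [-0.19488237 -0.05493533 -0.58638109]
gap 0.0004882465007190493 2.5208740308880806 [-0.15344642 -0.09788383  5.48011654] 6.0083
6.0083
```

Run:
```python
from h import *
C=cam("wrist");im=r.camera("wrist")[:,:,::-1];print(r.get_ee_pos(),r.get_finger_gap())
s=cv2.convertScaleAbs(r.camera("side")[170:310,220:420][:,:,::-1],alpha=1.5)
s=cv2.resize(s,(640,448),interpolation=cv2.INTER_CUBIC)
cv2.imwrite("pics/w2.png",cv2.resize(np.hstack([cv2.resize(cv2.convertScaleAbs(im,alpha=1.5),(597,448)),s]),(800,290)))
```

```text
[0.52203861 0.00057088 0.14776721] 8.366207483126258e-05
```

View pics/w2.png

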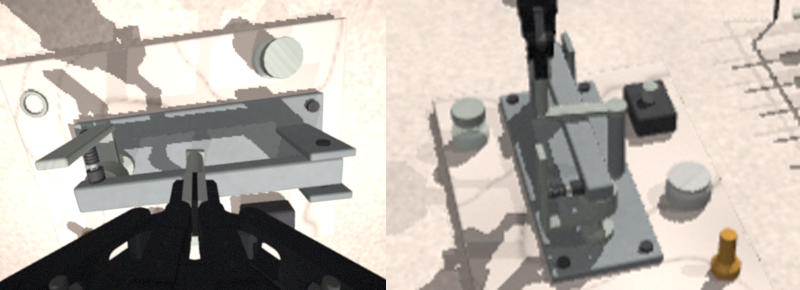

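Run:
```python
from h import *
C=cam("wrist");S=cam("side");im=r.camera("wrist")[:,:,::-1]
print(r.get_finger_gap(),r.get_finger_force(),r.get_wrist_force())
T=np.array(r.get_ee_pos())
for n,X in(("tcp",T),("tip",T-[0,0,.008]),("pegtop",np.array([.5213,.0006,.1747])),("pegbase",np.array([.5213,.0006,.1287])),("tab",np.array([.5,-.1,.162]))):
    print(n,proj(C,X).round(1),proj(S,X).round(1))
w=cv2.convertScaleAbs(im[200:440,200:440],alpha=2.2)
s=cv2.convertScaleAbs(r.camera("side")[150:250,250:350][:,:,::-1],alpha=2)
cv2.imwrite("pics/w3.png",np.hstack([cv2.resize(w,(400,400)),cv2.resize(s,(400,400),interpolation=cv2.INTER_CUBIC)]))
```

```text
0.00013874290955717553 2.751207835972309 [0.06418122 0.19198791 5.5303576 ]
tcp [323.  277.3] [295.4 216. ]
tip [323.  270.6] [295.5 218.8]
pegtop [323.  303.1] [294.5 206.4]
pegbase [322.8 260.9] [295.4 222.7]
tab [ 85.9 273.5] [295.  242.2]
```

View pics/w3.png

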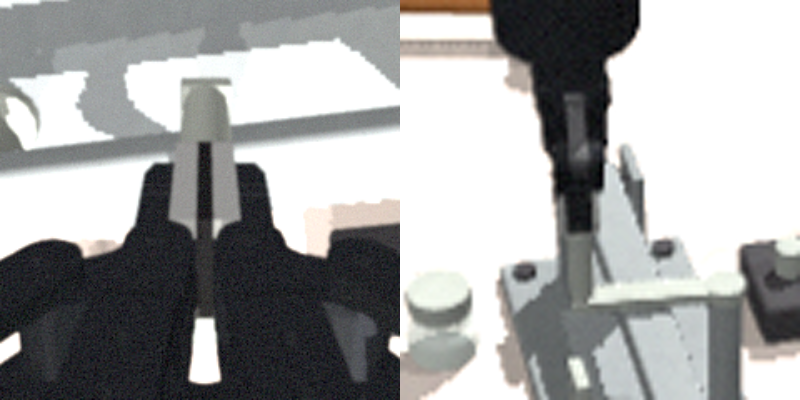

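The fingertips (side view row ~209, wrist row ~284) are sitting on top of the peg. The stated tip offset would put them at rows 218.8 and 270.6, so the tips appear about 3 cm higher than `tcp_to_tips` implies. I'll lift clear and measure the tip position shut and open from two cameras.

Run:
```python
from h import *
p=np.array(r.get_ee_pos())
r.gripper_to(.03);r.move_linear(p+[0,0,.09],speed=.15)
out=[]
for g in(0.,.04,.085):
    r.gripper_to(g);C=cam("wrist");S=cam("side");T=np.array(r.get_ee_pos());print(g,r.get_finger_gap(),T.round(4),np.round(r.get_wrist_force(),1),r.get_time_s())
    for n in("wrist","side"):
        im=r.camera(n)[:,:,::-1];cv2.imwrite(f"pics/t_{n}_{int(g*1000)}.png",im)
        if n=="wrist": out.append(cv2.resize(cv2.convertScaleAbs(im[220:420,140:500],alpha=2.2),(396,220)))
        else: out.append(cv2.resize(cv2.convertScaleAbs(im[120:220,205:385],alpha=2),(396,220),interpolation=cv2.INTER_CUBIC))
    for z in(.008,-.011,-.03): print(z,[proj(c,T-[0,0,z]).round(1) for c in(C,S)])
cv2.imwrite("pics/t.png",cv2.resize(np.vstack([np.hstack(out[i:i+2]) for i in(0,2,4)]),(720,600)))
```

```text
0.0 -8.880695928048166e-05 [0.5219 0.0006 0.2374] [-0.4  0.  -0.9] 7.7583
0.008 [array([323.1, 270.7]), array([293.6, 185.8])]
-0.011 [array([323.1, 287.5]), array([293.2, 178.4])]
-0.03 [array([323.2, 308.3]), array([292.7, 170.8])]
0.04 0.03985622833307609 [0.522  0.0006 0.2378] [-0.8  0.1  0. ] 8.325
0.008 [array([323.1, 270.7]), array([293.7, 185.7])]
-0.011 [array([323.1, 287.5]), array([293.2, 178.2])]
-0.03 [array([323.3, 308.3]), array([292.8, 170.6])]
0.085 0.08509262057261212 [0.5221 0.0006 0.2378] [ 0.4  0.4 -0.4] 8.9417
0.008 [array([323.1, 270.7]), array([293.7, 185.7])]
-0.011 [array([323.1, 287.5]), array([293.2, 178.3])]
-0.03 [array([323.3, 308.3]), array([292.8, 170.7])]
```

View pics/t.png

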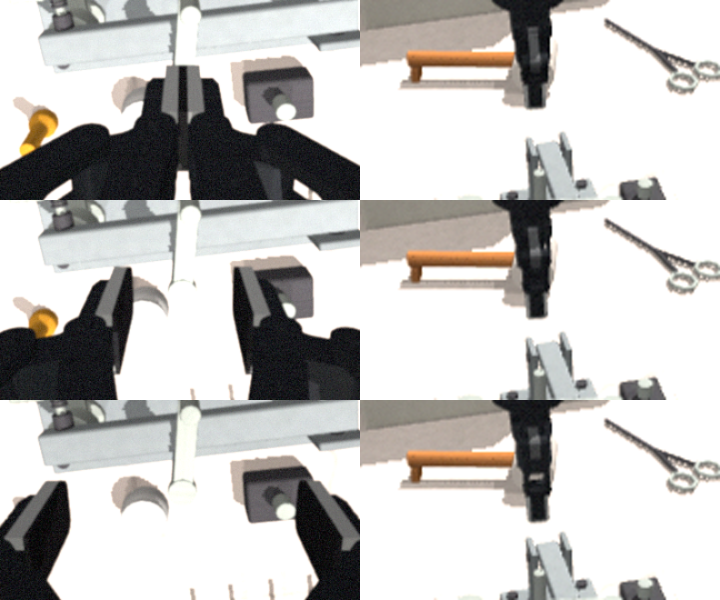

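Side view: the shut tip is at about (292.5,174); wrist view: the tip is at row ~286. Both views and the contact on the peg put the shut tips about 25 mm *behind* the reported TCP, not 8 mm ahead. The true grasp point is therefore near tool z = −43 mm, and I'll use that from here on.

Run:
```python
from h import *
piv=np.array([.6005,-.0101]);peg=np.array([.5213,.0006])
rad=np.linalg.norm(peg-piv);a0=np.arctan2(peg[1]-piv[1],piv[0]-peg[0]);Z=.117
def pose(a,z): return np.array([piv[0]-rad*np.cos(a),piv[1]+rad*np.sin(a),z]),down(-a).as_rotvec()
s=r.move_linear(pose(a0,Z)[0],speed=.15,f_stop=8)
print(s,r.get_ee_pos(),r.get_wrist_force())
r.gripper_to(.0);print("gap",r.get_finger_gap(),r.get_finger_force(),r.get_wrist_force(),r.get_time_s())
if .011<r.get_finger_gap()<.018:
    for a in np.linspace(a0,1.56,9)[1:]:
        p,o=pose(a,Z);s=r.move_linear(p,speed=.06,attitude=o,f_stop=25)
        print(round(a,2),s,np.round(r.get_wrist_force(),1),np.round(r.get_ee_pos(),4))
        if s:break
print(r.get_time_s())
```

```text
False [0.52204198 0.00058673 0.11786591] [-0.24702752  0.16121192  0.95719227]
gap 0.012234819366783358 58.41024398803711 [-0.90272814  1.31662868  3.22268606] 10.6583
0.31 False [-2.9  0.4  4. ] [0.5245 0.0148 0.1172]
0.49 False [-0.9  1.8  3.4] [0.53   0.0277 0.1173]
0.67 False [-1.6  3.   4.7] [0.5379 0.0396 0.1173]
0.85 False [-0.8  4.2  3.5] [0.5477 0.0499 0.1172]
1.03 False [-0.3  3.5  4.2] [0.5592 0.0584 0.1173]
1.2 False [0.6 3.6 4.8] [0.572  0.0647 0.1173]
1.38 False [0.7 3.2 5.2] [0.5858 0.0686 0.1173]
1.56 False [1.8 4.4 4.3] [0.6001 0.0701 0.1173]
13.725
```

The lever swung to about 1.55 rad with low forces. Next I'll release it, rise, and look at the tab from two close places.

Run:
```python
from h import *
p=np.array(r.get_ee_pos());r.gripper_to(.045);r.move_linear(p+[0,0,.09],speed=.18)
yaw=-np.pi/2-.0095;O=down(yaw).as_rotvec();out=[]
tab=np.array([.4998,-.0997,.162])
for k,(x,y) in enumerate(((.50,-.03),(.50,-.10))):
    r.movep([x,y,.23],O);r.dwell(.25);C=cam("wrist");im=r.camera("wrist")[:,:,::-1]
    cv2.imwrite(f"pics/v{k}.png",im);np.savez(f"v{k}.npz",K=C[0],R=C[1],t=C[2])
    u,v=proj(C,tab);print(u,v,r.get_time_s(),r.get_ee_pos())
    a,b=int(u)-66,int(v)-66;print("crop origin",a,b)
    pad=cv2.copyMakeBorder(im,200,200,200,200,0)[b+200:b+332,a+200:a+332]
    out.append(cv2.resize(cv2.convertScaleAbs(pad,alpha=2.),(396,396),interpolation=cv2.INTER_CUBIC))
    out.append(cv2.resize(cv2.convertScaleAbs(im,alpha=1.5),(264,198)))
lo=np.hstack([cv2.copyMakeBorder(o,0,0,0,396-264,0) for o in(out[1],out[3])])
cv2.imwrite("pics/v.png",np.vstack([np.hstack([out[0],out[2]]),lo]))
```

```text
322.860463445639 330.12037183541435 15.7167 [ 0.50024735 -0.02934827  0.2295101 ]
crop origin 256 264
322.04660817243933 234.60848334244804 16.4 [ 0.50016023 -0.09884471  0.22987056]
crop origin 256 168
```

View pics/v.png

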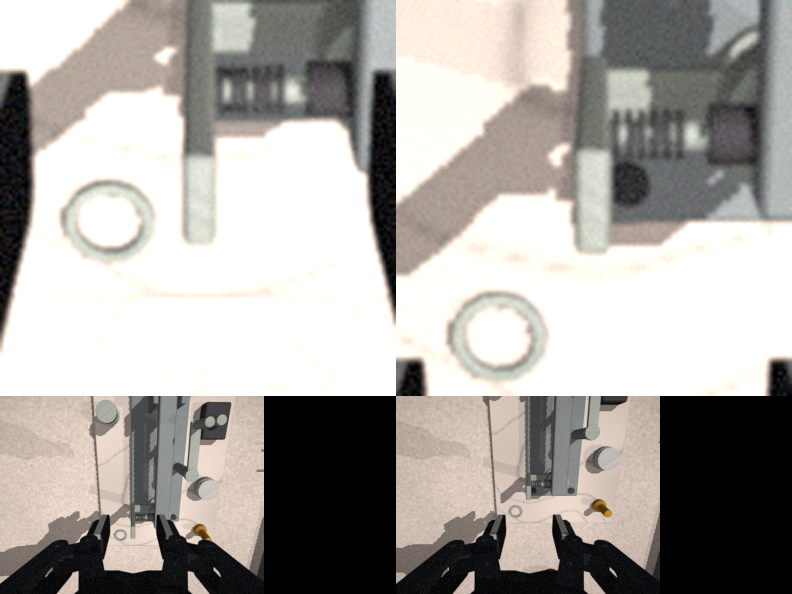

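The lever now lies parallel to the arm, well off it. The tab top is at (322.7,330) in v0 and (321.7,235) in v1; the press model predicts (322.9,330.1) and (322.0,234.6), so the tab is placed to within about 1 mm in height too. Now I'll grip, draw and lift.

```bash
cat > lift.py <<'E'
from h import *
ps=-.0095;ex=np.array([np.cos(ps),np.sin(ps),0]);ey=np.array([-np.sin(ps),np.cos(ps),0])
P=np.array([.5558,-.0997,0]);H=P+.22*ey+[0,0,.108]
def turned(p,R0,th):
    Q=Ro.from_rotvec(-th*ex);return H+Q.apply(p-H),(Q*R0).as_rotvec()
E
python3 - <<'E'
from lift import *
R0=down(-np.pi/2+ps);g=P-.056*ex+[0,0,.104]
pulled=g-.012*ex
for th in(0,.16,.318):
    q=r.inverse_kinematics(*turned(pulled,R0,th));print(None if q is None else np.round(q,2))
assert q is not None
r.movep(g+[0,0,.12],R0.as_rotvec())
s=r.move_linear(g,speed=.12,f_stop=6);print(s,np.round(r.get_ee_pos(),4),np.round(r.get_wrist_force(),1))
assert not s
r.gripper_to(0);print("gap",r.get_finger_gap(),r.get_finger_force(),np.round(r.get_wrist_force(),1),r.get_time_s())
assert .005<r.get_finger_gap()<.012
s=r.move_linear(pulled,speed=.03,f_stop=20);r.dwell(.2)
print("pull",s,np.round(r.get_ee_pos(),4),np.round(r.get_wrist_force(),1),r.get_finger_gap())
E
```

```text
[-0.67  0.08  0.86  1.97 -0.07  1.11  0.21]
[-0.74  0.01  0.77  1.96  0.16  1.18 -0.04]
[-0.81 -0.01  0.7   1.93  0.33  1.27 -0.23]
False [ 0.5004 -0.0993  0.1047] [ 0.5 -0.2  0.3]
gap 0.007324580806164562 58.868542313575745 [-3.   0.2  6. ] 18.2167
pull False [ 0.4891 -0.0991  0.1046] [5.  0.9 0.7] 0.007202169766647638
```

Run:
```python
from lift import *
R0=down(-np.pi/2+ps);p0=P-.068*ex+[0,0,.104]
for th in np.linspace(0,.318,7)[1:]:
    s=r.move_linear(turned(p0,R0,th)[0],speed=.05,attitude=turned(p0,R0,th)[1],f_stop=25)
    print(round(th,3),s,np.round(r.get_ee_pos(),4),np.round(r.get_wrist_force(),1),round(r.get_finger_gap(),4))
    if s:break
r.dwell(.5)
print(turned(p0,R0,.318)[0].round(4),np.round(r.get_ee_pos(),4),np.round(r.get_wrist_force(),1),r.get_time_s())
o=[cv2.resize(cv2.convertScaleAbs(r.camera(n)[s][:,:,::-1],alpha=1.6),(400,400),interpolation=cv2.INTER_CUBIC) for n,s in(("side",np.s_[150:330,220:400]),("top",np.s_[150:350,230:430]))]
cv2.imwrite("pics/end.png",np.hstack(o))
```

```text
0.053 False [ 0.4889 -0.0989  0.116 ] [ 5.3 -1.2 -2.9] 0.0074
0.106 False [ 0.4889 -0.0983  0.1276] [ 6.5 -1.1 -2.8] 0.0071
0.159 False [ 0.4888 -0.0969  0.1391] [ 5.5 -1.1 -2.2] 0.007
0.212 False [ 0.4889 -0.095   0.1506] [ 4.4 -0.5 -1.7] 0.0072
0.265 False [ 0.4889 -0.0925  0.1619] [ 6.7  0.1 -3.3] 0.0072
0.318 False [ 0.4889 -0.0893  0.1731] [ 5.7 -0.4 -2.8] 0.007
[ 0.4879 -0.0893  0.173 ] [ 0.4888 -0.0894  0.1729] [ 6.  -1.1 -2.9] 21.7667
```

View pics/end.png

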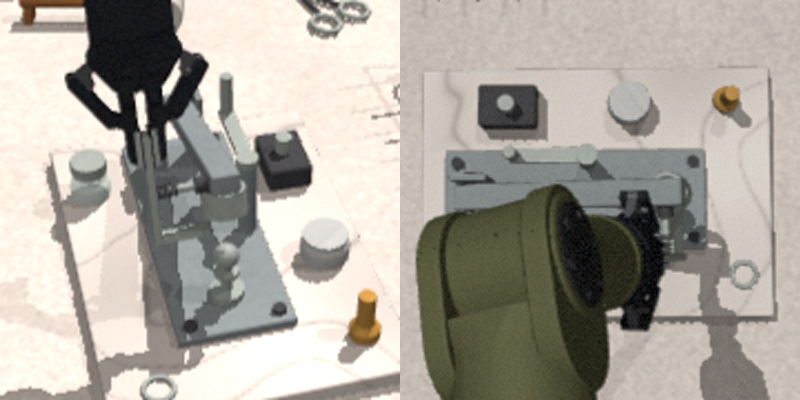

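The arm is up with its cup (crop 222,205) over the exposed ball (228,255). The gripper still holds the tab, the lever is parallel to the arm, and the bystanders have not moved. I'm handing it in.

```bash
python3 -c "
from station import r
print(r.close_job(),r.get_time_s())"
```

```text
the job is handed in; nothing more can be done
the job is handed in; nothing more can be done
```

The job is handed in at about 22 s: I swung the arrest lever off to about 1.55 rad, drew the latch about 11 mm and lifted the arm until its cup should be about 7 cm above the ball (set from the hinge geometry, not measured directly), with the gripper still holding it and the other things unmoved in the last pictures; an earlier try at the peg closed the fingers on its top (about 5.5 N) because the tips sit about 25 mm behind the reported TCP.

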